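# Slide the longer pin gauge home against the stop of a twin V-block

### The job

Two steel pin gauges lie in the grooves of the twin V-block, short of its end stop. Slide the longer one along its groove until its end rests against the end stop, without lifting it out of the groove, and let go. Leave the shorter one where it lies.

Things in the scene. Friction and masses are not known exactly. Their poses are not given: they have to be found in the camera images.
- v_block: Dark steel twin V-block fixed to the worktop: 200 mm long (x), 116 mm wide (y), 30 mm high, with two parallel V-grooves (90 degrees, 10 mm deep, 20 mm wide at the top, open at the -x end) that run along its x axis at y = +38 mm and y = -38 mm. An end stop plate 14 mm thick and 52 mm high stands across the +x end; its inner face is at x = +100 mm. Origin at the centre of the underside of the 200 mm long part, on the worktop; z is up.
- long_rod_center (a point): Centre of the longer pin gauge: a plain bright steel rod 24 mm in diameter and 90 mm long with flat ends, about 0.25 kg, lying in one of the two grooves (either one). Its x axis is the rod's axis, parallel to the groove. It lies with its axis 7 mm above the block's top face (37 mm above the worktop), so that more than half of it stands proud of the block. It starts with its centre 0 to 40 mm behind (on the -x side of) the block's middle, and slides with light friction.
- short_rod_center (a point): Centre of the shorter pin gauge: the same steel rod 24 mm in diameter but 55 mm long, lying in the other groove, axis 37 mm above the worktop. It is to be left alone.
Things that resemble listed ones, but are neither listed nor needed, are in the scene too. What is shaped like the part that bears long_rod_center but pink or red is not meant.

How it is judged:
By the outcome, as a careful person would: the job done as asked, in the order asked, and still so for the second after the job is handed in, with the robot touching nothing.
It also fails if it takes over 35 s, if anything falls off the work surface, if the arm or the gripper's body presses on something with over 40 N, if the wrist force passes 120 N, or if a joint passes its speed limit or range.

### The arm

A 6-joint arm with a two-finger parallel gripper is mounted at the origin on a cart in front of the work surface, level with it; the furniture and walls round the work are solid. World frame = base frame: x ahead of the robot, y to its left, z up, the work surface at z = 0. Lengths are in m, angles in rad, forces in N, time in s.
With the tool pointing down it reaches from about 0.225 to 0.875 m from the base axis. Payload 3.4 kg.
Tool frame: the origin (TCP) lies midway between the tips of the shut fingers; the grasp point (between the pads) lies 19 mm behind it (manip.pinch_z is the distance from the TCP to the grasp point, in m); z points along the fingers, y is the line along which they close (so a half turn about z gives the same grasp; the last joint's range is limited). The gripper opens to 85 mm and grips with 20 to 120 N. Pads are 22 mm wide; open, the fingers measure 114 mm over their backs; the gripper's body (76 mm by 85 mm) begins 54 mm behind the grasp point. The pads swing forward as they close: fully open they stand 13 mm farther back than shut.
Start: joints at [1.169, 0.276, 1.505, -0, 1.361, -0.121], TCP at [0.159, 0.553, 0.231] pointing down, gripper open.
Joint ranges: [-2.89, 2.89], [-0.75, 2.08], [0.22, 2.7], [-1.18, 4.32], [0.11, 2.71], [-2.7, 2.7]. Speed limits (rad/s): [2.57, 2.57, 3.14, 3.14, 3.14, 3.14].

### API

Orientations are given as a unit quaternion [w, x, y, z].
In Python, from rig import manip gives the robot as it stands.
- The arm moves only by the tool carry_out, never from a script. Its arguments are lists of equal length, an entry for each row: "delta_pos": the shift along the tool's x, y, z scaled (see below), a list of three; "turn": the turn, a rotation vector about the tool's x, y, z scaled (see below), a list of three; "claw": the closure, from -1 (fully open) to 1 (shut). A call has 1 to 12 rows; each row is the pose to reach, as a shift and turn from the pose commanded when the call began, along the tool's axes at that moment; what a row does not reach only later rows make up. The controller multiplies each number of a shift by 400 mm and each number of a turn by 30 degrees. A row lasts 1/10 s, in which the tool goes at most 50 mm and 8.59 degrees, less where a joint would pass 70% of its speed; a pose out of reach is approached as far as the arm can. A call with a number of a shift or a turn outside -1 to 1 is refused whole. A call with a gripper value outside its range is refused whole. The fingers move at their own pace and stop on an object; "force" is the grip in N (left out, the last holds). Time passes only in rows, so rows that repeat a pose let the fingers close. It gives the time, the measured TCP pose, the force, the opening and the grip force at its end, in the units of the state.
- manip.get_state(): the state, without advancing time (a new reading comes with each control period).
- manip.get_image(name): name is "side" or "top" or "wrist"; returns a dict with "image" (420x560x3 uint8, red, green, blue), "z_map" (420x560 float32, m along the optical axis (not along the pixel's ray), 0 where there is no reading), "fx", "fy", "cx", "cy" (pixels), "world_to_cam" (4x4, takes a point from world to camera coordinates). Camera axes: x right, y down, z forward; pixel columns grow to the right and rows downward; lengths in m; the calibration is good to about 2 mm. A picture is of the moment at which its call begins.
- manip.sign_off(): hands the job in; it is judged then, once.
Trained networks look in the newest picture that a camera, given by its name, has taken for a name from the list of things; names that differ only in an ending like _2 or _b are one class to them, and where a whole thing is asked for, a point or a joint stands for the part that bears it (a point fixed in the world has none). Each returns a list of dicts, best first, with "score" (0 to 1); they miss things now and then, are a little off and sometimes report something else, mostly with a low value. They report only what shows in the picture. A call takes as long as a camera call. They do not tell look-alikes from the thing itself.
- manip.spot_in(camera, query): "point" ([x, y, z] in m, in world coordinates, good to about 4 mm: the middle of the surface that is visible of it).
- manip.place_of(camera, query): "point" ([x, y, z] in m, in world coordinates, good to about 4 mm: a listed point, or the origin of a listed thing).
The state is a dict: "clock": time; "qpos": joint angles; "qd": joint speeds; "effort": joint torques, N m; "position": TCP position; "ee_rot": TCP orientation; "contact_force": force on the tool from outside, world axes, zero at the start; "moment": the same for the moment, N m; "width": finger opening in m; "gripper_force": force on a finger pad.
Only numpy, scipy, OpenCV 4.12 (cv2) and the standard library are available. Lean on these libraries where they do the work, as an engineer would, in place of code of your own. Each camera call takes 0.05 s, during which the arm holds its last target. There are 200 camera calls.

## Working session

There is one attempt and no reset: what is moved stays moved. The work goes in short steps, Python scripts to look and compute and a tool call to move; the robot and the scene stay as the last step left them, time stands still between calls to the robot, and variables do not carry over. Pictures are saved under pics/ and viewed, at most 10 in all, crops included, and the job is handed in when it is done.

Besides the shell and the picture viewer there is one more tool, called after "Request:" by a JSON object that holds its "method" and its "body", one argument or row to a line. carry_out: Moves the arm, as the interface text tells. Shifts and turns lie within -1 to 1; 1 stands for 400 mm of shift or 30 degrees of turn. Its arguments: {"type":"object","properties":{"delta_pos":{"type":"array","items":{"type":"array","items":{"type":"number","minimum":-1,"maximum":1}}},"turn":{"type":"array","items":{"type":"array","items":{"type":"number","minimum":-1,"maximum":1}}},"claw":{"type":"array","items":{"type":"number"}},"force":{"type":"number"}},"required":["delta_pos","turn","claw"]}

```bash
mkdir -p pics
python3 - <<'E'
from rig import manip
import cv2, numpy as np
for c in ("top","side"):
    d=manip.get_image(c)
    cv2.imwrite(f"pics/{c}0.png",d["image"][:,:,::-1])
    T=np.array(d["world_to_cam"])
    for q in ("v_block","long_rod_center","short_rod_center"):
        for r in manip.place_of(c,q)[:4]:
            p=T@np.r_[r["point"],1]
            print(c,q,round(r["score"],2),np.round(r["point"],3),np.round([d["fx"]*p[0]/p[2]+d["cx"],d["fy"]*p[1]/p[2]+d["cy"]]))
s=manip.get_state();print(s["position"],s["ee_rot"],s["width"],s["clock"])
E
```

```text
top v_block 0.67 [ 0.537  0.043 -0.002] [320. 197.]
top long_rod_center 0.79 [0.501 0.07  0.037] [306. 212.]
top long_rod_center 0.69 [0.559 0.215 0.012] [226. 182.]
top short_rod_center 0.78 [0.549 0.013 0.038] [339. 185.]
side v_block 0.64 [0.536 0.042 0.001] [308. 254.]
side long_rod_center 0.7 [0.565 0.219 0.014] [283. 209.]
side long_rod_center 0.61 [0.504 0.068 0.037] [287. 233.]
side long_rod_center 0.6 [0.425 0.222 0.011] [220. 219.]
side short_rod_center 0.95 [0.55  0.012 0.039] [324. 241.]
[0.15931729 0.55241283 0.23117242] [-3.53461096e-05  1.39932086e-01  9.90161095e-01 -1.23114557e-04] 0.08507113398493382 0.4
```

View pics/top0.png

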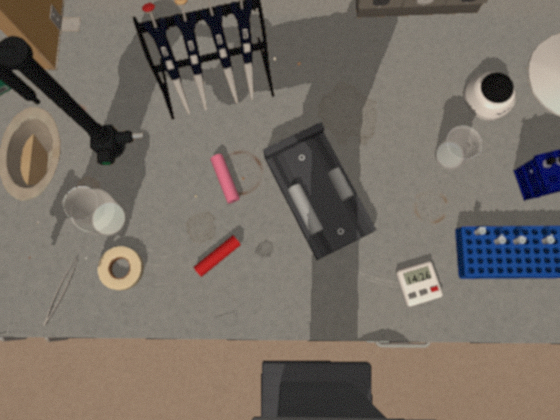

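View pics/side0.png

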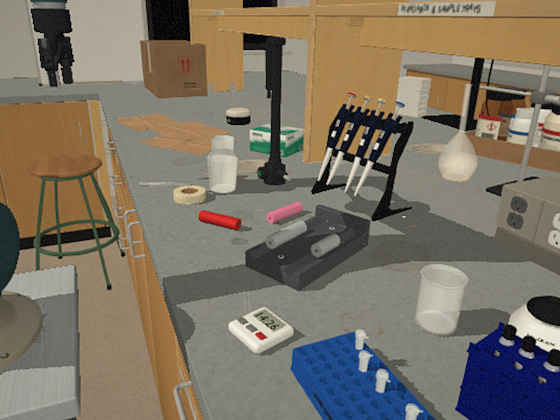

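The top view shows the V-block with its end stop at the upper left (265–322, 126–155). The candidates are the grey long rod (303,208), the grey short rod (341,184), and the pink (226,178) and red (218,256) decoys. I choose the long grey rod in the left groove. Next I'll measure the block yaw and check the choice in a crop.

Run:
```python
from rig import manip
import cv2, numpy as np
d=manip.get_image("top"); im=d["image"]
cv2.imwrite("pics/crop.png",cv2.resize(im[110:275,240:400,::-1],None,fx=3.5,fy=3.5,interpolation=cv2.INTER_CUBIC))
z=d["z_map"]; v,u=np.mgrid[:420,:560]
P=np.stack([(u-d["cx"])/d["fx"]*z,(v-d["cy"])/d["fy"]*z,z,np.ones_like(z)],-1)@np.linalg.inv(d["world_to_cam"]).T
m=(np.hypot(P[...,0]-.54,P[...,1]-.043)<.15)&(z>0)
def rect(lo,hi,mm=m):
    s=P[mm&(P[...,2]>lo)&(P[...,2]<hi)]; print(lo,hi,len(s),cv2.minAreaRect(s[:,:2].astype(np.float32)))
    return s
rect(.015,.065); st=rect(.047,.058)
c=np.array([.537,.043])
for n,q in (("long",(.502,.069)),("short",(.5495,.0125))):
    mm=m&(np.hypot(P[...,0]-q[0],P[...,1]-q[1])<.055)
    s=rect(.036,.056,mm); x=s[:,:2]-s[:,:2].mean(0); e=np.linalg.svd(x,full_matrices=False)[2][0]
    print(n,s.mean(0)[:3],np.degrees(np.arctan2(e[1],e[0])),np.ptp(x@e),s[:,2].max())
```

```text
0.015 0.065 7994 ((0.5248326063156128, 0.08135010302066803), (0.2141418159008026, 0.19306109845638275), 27.03232765197754)
0.047 0.058 1020 ((0.5604503154754639, 0.05670253932476044), (0.17308802902698517, 0.11583206802606583), 27.029083251953125)
0.036 0.056 698 ((0.5065563917160034, 0.07168008387088776), (0.09067018330097198, 0.023879164829850197), 26.571849822998047)
long [0.50504645 0.07212481 0.04601062] -152.97206922935672 0.09065155460985562 0.053051466625581134
0.036 0.056 420 ((0.5517969131469727, 0.009694203734397888), (0.054872963577508926, 0.024327298626303673), 27.46202850341797)
short [0.55049602 0.01078991 0.04587131] -152.63833722236149 0.05488655463339614 0.05181697946351471
```

View pics/crop.png

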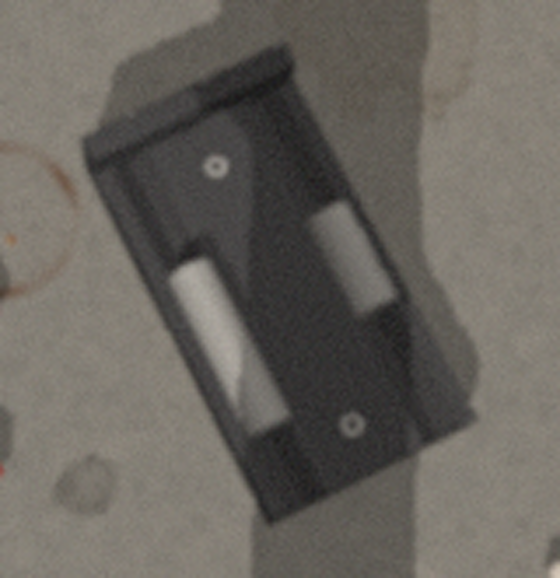

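The crop confirms the choice: the bright 90 mm rod in the left groove (centre about 303,208) is the long one, and the 55 mm rod is on the right. Measured yaw is 27°, and the rod's gap to the stop is about 69 mm. I'll shut the fingers and push it from its rear end.

Request:
{"method": "carry_out", "body": {
  "delta_pos": [
    [-0.51,-0.52,0.1],
    [-0.51,-0.52,0.1],
    [-0.51,-0.52,0.1],
    [-0.51,-0.52,0.1],
    [-0.51,-0.52,0.1],
    [-0.51,-0.52,0.1],
    [-0.51,-0.52,0.1],
    [-0.51,-0.52,0.1]
  ],
  "turn": [
    [0,0,-0.8],
    [0,0,-0.8],
    [0,0,-0.8],
    [0,0,-0.8],
    [0,0,-0.8],
    [0,0,-0.8],
    [0,0,-0.8],
    [0,0,-0.8]
  ],
  "claw": [1,1,1,1,1,1,1,1],
  "force": 40
}}

```text
clock: 1.25
position: [0.2982, 0.2955, 0.1915]
ee_rot: [0.0, -0.067, 0.998, 0.0]
contact_force: [-0.5, 0.4, -0.2]
width: 0.0001
gripper_force: 0.0
```

```bash
cat > go.py <<'E'
from rig import manip
import numpy as np, sys
from scipy.spatial.transform import Rotation as R
def plan(t,yd=117.03):
    s=manip.get_state(); q=s["ee_rot"]; r=R.from_quat([q[1],q[2],q[3],q[0]])
    y=np.radians(yd); Y=np.array([np.cos(y),np.sin(y),0]); Z=np.array([0,0,-1.]); G=R.from_matrix(np.c_[np.cross(Y,Z),Y,Z])
    print("t",s["clock"],"pos",np.round(s["position"],4),"F",np.round(s["contact_force"],1),"w",s["width"],"j6",s["qpos"][5])
    print("shift",np.round(r.inv().apply(np.array(t)-s["position"])/.4,3),"turn",np.round(np.degrees((r.inv()*G).as_rotvec())/30,3))
E
python3 -c "
from go import *
plan([.4386,.0372,.15])"
```

```text
t 1.25 pos [0.2982 0.2955 0.1915] F [-0.5  0.4 -0.2] w 0.00013057666264599692 j6 -1.0915429665776533
shift [-0.261 -0.687  0.103] turn [ 0.002  0.001 -0.644]
```

Request:
{"method": "carry_out", "body": {
  "delta_pos": [
    [-0.261,-0.687,0.1],
    [-0.261,-0.687,0.1],
    [-0.261,-0.687,0.1],
    [-0.261,-0.687,0.1],
    [-0.261,-0.687,0.1],
    [-0.261,-0.687,0.1],
    [-0.261,-0.687,0.1],
    [-0.261,-0.687,0.1],
    [-0.261,-0.687,0.1]
  ],
  "turn": [
    [0,0,-0.644],
    [0,0,-0.644],
    [0,0,-0.644],
    [0,0,-0.644],
    [0,0,-0.644],
    [0,0,-0.644],
    [0,0,-0.644],
    [0,0,-0.644],
    [0,0,-0.644]
  ],
  "claw": [1,1,1,1,1,1,1,1,1]
}}

```text
clock: 2.15
position: [0.4389, 0.0398, 0.1513]
ee_rot: [-0.0, -0.236, 0.972, 0.001]
contact_force: [-0.3, 0.1, -0.7]
width: -0.0001
gripper_force: 0.0
```

```bash
python3 -c "
from go import *
import cv2
plan([.4386,.0372,.038])
d=manip.get_image('wrist'); cv2.imwrite('pics/w1.png',d['image'][:,:,::-1])
for r in manip.place_of('wrist','long_rod_center')[:2]+manip.place_of('wrist','short_rod_center')[:2]: print(r['score'],r['point'])
"
```

```text
t 2.15 pos [0.4389 0.0398 0.1513] F [-0.3  0.1 -0.7] w -8.99978729972123e-05 j6 -2.1162941712976906
shift [ 0.004 -0.006  0.283] turn [ 0.003 -0.     0.008]
0.94 [0.4277, 0.2236, 0.0121]
0.47 [0.5653, 0.2152, 0.0102]
0.69 [0.5518, 0.0114, 0.0419]
```

View pics/w1.png

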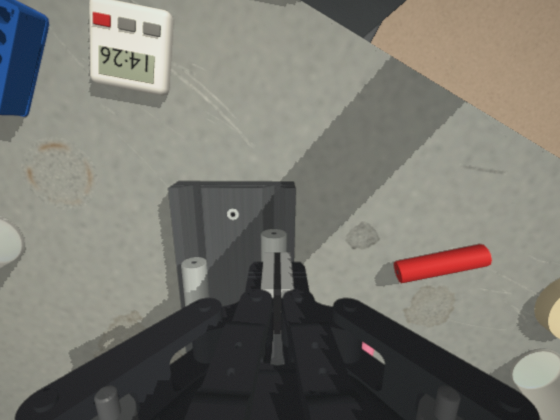

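The wrist view shows the shut fingers lined up with the groove. The rod's rear end is at (273,237) and the short rod at (195,275). I'll get the rear end's position from the depth map.

```bash
python3 -c "
from go import *
d=manip.get_image('wrist'); z=d['z_map']; I=np.linalg.inv(d['world_to_cam'])
u=np.array([np.cos(np.radians(27.03)),np.sin(np.radians(27.03))]); n=np.array([-u[1],u[0]])
tcp=np.array(d['world_to_cam'])@np.r_[manip.get_state()['position'],1]; print('tcp px',d['fx']*tcp[0]/tcp[2]+d['cx'],d['fy']*tcp[1]/tcp[2]+d['cy'])
for c in (262,273,284,195):
  for r in ((232,238,244,250) if c!=195 else (262,270,280)):
    p=I@[(c-d['cx'])/d['fx']*z[r,c],(r-d['cy'])/d['fy']*z[r,c],z[r,c],1]
    q=p[:2]-[.5063,.0717]; print(c,r,np.round(p[:3],4),'along',round(q@u,4),'across',round(q@n,4))
"
```

```text
tcp px 275.515467046519 265.7670989936383
262 232 [0.47   0.0417 0.0343] along -0.046 across -0.0103
262 238 [0.4718 0.043  0.0432] along -0.0438 across -0.0099
262 244 [0.4772 0.0457 0.0429] along -0.0378 across -0.0099
262 250 [0.4822 0.0482 0.0438] along -0.0322 across -0.0099
273 232 [0.4655 0.0508 0.0337] along -0.0458 across -0.0001
273 238 [0.4661 0.0513 0.0461] along -0.0451 across 0.0001
273 244 [0.4708 0.0537 0.0472] along -0.0398 across 0.0001
273 250 [0.4752 0.056  0.0491] along -0.0348 across 0.0001
284 232 [0.4608 0.0599 0.0337] along -0.0459 across 0.0102
284 238 [0.4628 0.0607 0.0427] along -0.0437 across 0.01
284 244 [0.4688 0.064  0.0408] along -0.0369 across 0.0101
284 250 [0.474  0.0667 0.0412] along -0.031 across 0.0102
195 262 [ 0.526  -0.0015  0.0366] along -0.0157 across -0.0742
195 270 [0.5272 0.0019 0.047 ] along -0.0131 across -0.0717
195 280 [0.5369 0.006  0.0471] along -0.0026 across -0.0725
```

Depth agrees to within 1 mm: the rear end is 45 mm behind the centre, 0 mm off laterally. Tool x points along −groove. I'll descend.

Request:
{"method": "carry_out", "body": {
  "delta_pos": [
    [0.004,-0.006,0.1],
    [0.004,-0.006,0.2],
    [0.004,-0.006,0.25],
    [0.004,-0.006,0.283],
    [0.004,-0.006,0.283],
    [0.004,-0.006,0.283]
  ],
  "turn": [
    [0,0,0.008],
    [0,0,0.008],
    [0,0,0.008],
    [0,0,0.008],
    [0,0,0.008],
    [0,0,0.008]
  ],
  "claw": [1,1,1,1,1,1]
}}

```text
clock: 2.95
position: [0.4388, 0.0361, 0.0385]
ee_rot: [0.0, -0.234, 0.972, 0.0]
contact_force: [0.3, 0.5, -0.1]
width: -0.0001
gripper_force: 0.0
```

```bash
python3 -c "
from go import *
plan([.4386+.020*.8908,.0372+.020*.4545,.038])"
```

```text
t 2.95 pos [0.4388 0.0361 0.0385] F [ 0.3  0.5 -0.1] w -0.00010350990657052407 j6 -2.119620867917472
shift [-0.051  0.003  0.001] turn [-0.     0.001  0.001]
```

Request:
{"method": "carry_out", "body": {
  "delta_pos": [
    [-0.02,0.003,0],
    [-0.04,0.003,0],
    [-0.055,0.003,0],
    [-0.07,0.003,0],
    [-0.085,0.003,0],
    [-0.1,0.003,0],
    [-0.115,0.003,0],
    [-0.13,0.003,0],
    [-0.145,0.003,0],
    [-0.16,0.003,0],
    [-0.17,0.003,0],
    [-0.175,0.003,0]
  ],
  "turn": [
    [0,0,0],
    [0,0,0],
    [0,0,0],
    [0,0,0],
    [0,0,0],
    [0,0,0],
    [0,0,0],
    [0,0,0],
    [0,0,0],
    [0,0,0],
    [0,0,0],
    [0,0,0]
  ],
  "claw": [1,1,1,1,1,1,1,1,1,1,1,1]
}}

```text
clock: 4.15
position: [0.4996, 0.0684, 0.0381]
ee_rot: [-0.001, -0.234, 0.972, 0.0]
contact_force: [-5.4, -1.5, 4.9]
width: 0.0001
gripper_force: 2.9
```

```bash
python3 -c "
from go import *
import cv2
plan([.4386+.089*.8908,.0372+.089*.4545,.038])
d=manip.get_image('top'); cv2.imwrite('pics/t2.png',cv2.resize(d['image'][110:275,240:400,::-1],None,fx=3,fy=3))
"
```

```text
t 4.15 pos [0.4996 0.0684 0.0381] F [-5.4 -1.5  4.9] w 7.522966699012988e-05 j6 -2.0439321068289216
shift [-0.051 -0.     0.   ] turn [ 0.002 -0.005 -0.   ]
```

View pics/t2.png

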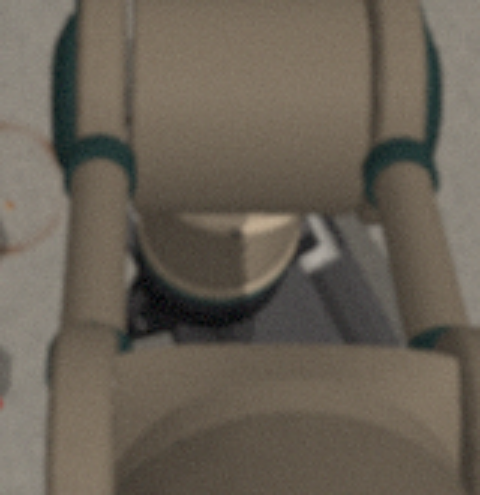

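The arm hides the scene from the top, so I'll check the side view.

```bash
python3 -c "
from go import *
import cv2
a=manip.get_image('side')['image'][170:310,220:400,::-1]; b=manip.get_image('wrist')['image'][150:350,150:400,::-1]
cv2.imwrite('pics/s3.png',np.vstack([cv2.resize(a,(432,336)),cv2.resize(b,(432,260))]))
print(manip.get_state()['contact_force'])
"
```

```text
[-4.47582078 -0.85692154  3.24583295]
```

View pics/s3.png

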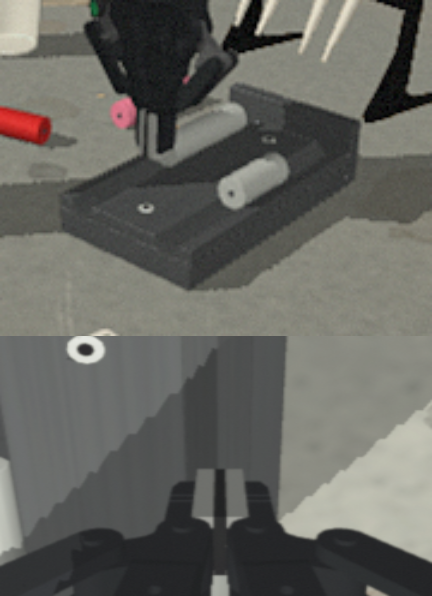

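The side view shows the rod flat in its groove, with the fingers on its rear end and a gap of about 20 mm left to the stop. I'll keep pushing gently.

Request:
{"method": "carry_out", "body": {
  "delta_pos": [
    [-0.01,0,0],
    [-0.02,0,0],
    [-0.03,0,0],
    [-0.036,0,0],
    [-0.04,0,0],
    [-0.04,0,0]
  ],
  "turn": [
    [0,0,0],
    [0,0,0],
    [0,0,0],
    [0,0,0],
    [0,0,0],
    [0,0,0]
  ],
  "claw": [1,1,1,1,1,1]
}}

```text
clock: 4.9
position: [0.5154, 0.0758, 0.038]
ee_rot: [0.001, -0.233, 0.972, 0.0]
contact_force: [-2.5, 0.6, 0.0]
width: -0.0
gripper_force: 0.9
```

```bash
python3 -c "
from go import *
plan([.4386+.089*.8908,.0372+.089*.4545,.038])"
```

```text
t 4.9 pos [0.5154 0.0758 0.038 ] F [-2.5  0.6  0. ] w -7.220985785379142e-06 j6 -2.0300365537499645
shift [-0.008  0.001  0.   ] turn [-0.     0.002 -0.001]
```

Request:
{"method": "carry_out", "body": {
  "delta_pos": [
    [-0.0025,0,0],
    [-0.005,0,0],
    [-0.0075,0,0],
    [-0.0075,0,0]
  ],
  "turn": [
    [0,0,0],
    [0,0,0],
    [0,0,0],
    [0,0,0]
  ],
  "claw": [1,1,1,1]
}}

```text
clock: 5.3
position: [0.5163, 0.0763, 0.038]
ee_rot: [-0.001, -0.234, 0.972, -0.0]
contact_force: [-4.6, -3.2, 1.5]
width: -0.0003
gripper_force: 2.8
```

Request:
{"method": "carry_out", "body": {
  "delta_pos": [
    [-0.0025,0,0],
    [-0.005,0,0],
    [-0.005,0,0],
    [-0.005,0,0]
  ],
  "turn": [
    [0,0,0],
    [0,0,0],
    [0,0,0],
    [0,0,0]
  ],
  "claw": [1,1,1,1]
}}

```text
clock: 5.7
position: [0.5163, 0.0764, 0.038]
ee_rot: [-0.003, -0.234, 0.972, -0.001]
contact_force: [-7.8, -4.8, 5.4]
width: 0.0005
gripper_force: 4.8
```

```bash
python3 -c "
from go import *
plan([.4386+.089*.8908,.0372+.089*.4545,.038])"
```

```text
t 5.7 pos [0.5163 0.0764 0.038 ] F [-7.8 -4.8  5.4] w 0.0005483408185453217 j6 -2.0257145925370668
shift [-0.005  0.001 -0.   ] turn [ 0.001 -0.012  0.001]
```

It has stopped moving and the force is building. One more firm nudge will show whether it's seated or just stuck.

Request:
{"method": "carry_out", "body": {
  "delta_pos": [
    [-0.005,0,0],
    [-0.01,0,0],
    [-0.01,0,0],
    [-0.01,0,0],
    [-0.01,0,0]
  ],
  "turn": [
    [0,0,0],
    [0,0,0],
    [0,0,0],
    [0,0,0],
    [0,0,0]
  ],
  "claw": [1,1,1,1,1]
}}

```text
clock: 6.2
position: [0.5163, 0.0764, 0.0379]
ee_rot: [-0.007, -0.235, 0.972, -0.001]
contact_force: [-13.6, -11.8, 11.6]
width: -0.0
gripper_force: 8.8
```

```bash
python3 -c "
from go import *
import cv2
plan([.4386+.02*.8908,.0372+.02*.4545,.038])
a=manip.get_image('side')['image'][190:290,240:380,::-1]
cv2.imwrite('pics/s4.png',cv2.resize(a,(700,500),interpolation=cv2.INTER_CUBIC))
"
```

```text
t 6.2 pos [0.5163 0.0764 0.0379] F [-13.6 -11.8  11.6] w -2.6040527225016308e-05 j6 -2.022257740721137
shift [0.168 0.001 0.002] turn [ 0.001 -0.027  0.004]
```

View pics/s4.png

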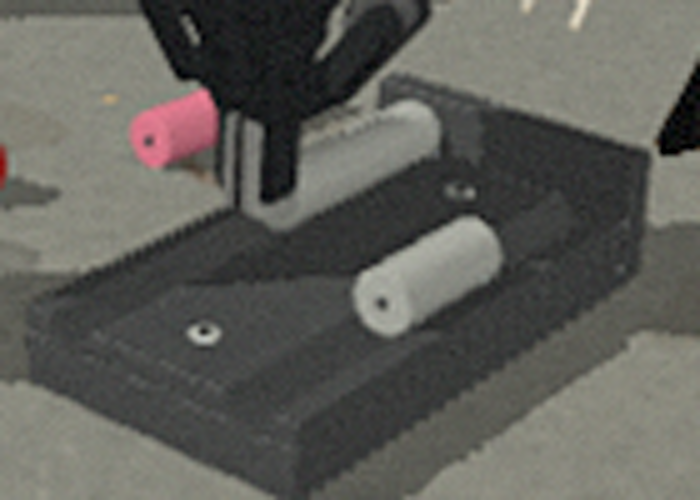

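The rod's far end at (420,130) reaches the stop plate. It's hard against something rigid: 21 N with no movement. I'll back off along the groove, then lift and move clear.

Request:
{"method": "carry_out", "body": {
  "delta_pos": [
    [0.01,0,0],
    [0.02,0,0],
    [0.04,0,0],
    [0.07,0,0],
    [0.1,0,0],
    [0.1,0,-0.1],
    [0.1,0,-0.2],
    [0.2,0,-0.3],
    [0.3,0,-0.4],
    [0.4,0,-0.4],
    [0.4,0,-0.4],
    [0.4,0,-0.4]
  ],
  "turn": [
    [0,0,0],
    [0,0,0],
    [0,0,0],
    [0,0,0],
    [0,0,0],
    [0,0,0],
    [0,0,0],
    [0,0,0],
    [0,0,0],
    [0,0,0],
    [0,0,0],
    [0,0,0]
  ],
  "claw": [1,1,1,1,1,1,1,1,1,1,1,1]
}}

```text
clock: 7.45
position: [0.3793, 0.0067, 0.1985]
ee_rot: [0.001, -0.233, 0.973, -0.0]
contact_force: [0.9, -0.4, 0.6]
width: 0.0002
gripper_force: 0.0
```

Run:
```python
from go import *
import cv2
plan([.35,.04,.2])
d=manip.get_image("top"); z=d["z_map"]; v,u=np.mgrid[:420,:560]
P=np.stack([(u-d["cx"])/d["fx"]*z,(v-d["cy"])/d["fy"]*z,z,np.ones_like(z)],-1)@np.linalg.inv(d["world_to_cam"]).T
y=np.radians(27.03); U=np.array([np.cos(y),np.sin(y)]); N=np.array([-U[1],U[0]])
o=P[...,:2]-[.5063,.0717]; a=o@U; b=o@N; h=P[...,2]
m=(abs(b)<.005)&(h>.042)&(h<.07)&(a>-.1)&(a<.16); print("line: along min/max",a[m].min(),a[m].max(),"largest gap",np.diff(np.sort(a[m])).max())
r=m&(a<.10); print("rod top z",np.median(h[r]))
m=(abs(b+.0735)<.005)&(h>.042)&(a<.08)&(a>-.1)&(h<.07);print("short",a[m].min(),a[m].max())
a_=d['image'][110:275,240:400,::-1]; cv2.imwrite('pics/t5.png',cv2.resize(a_,None,fx=3,fy=3,interpolation=cv2.INTER_CUBIC))
```

```text
t 7.45 pos [0.3793 0.0067 0.1985] F [ 0.9 -0.4  0.6] w 0.0001656607101565295 j6 -2.2070128209720274
shift [ 0.028  0.107 -0.004] turn [-0.002  0.004 -0.005]
line: along min/max 0.02361631443068105 0.12718222208680982 largest gap 0.0010893728111961987
rod top z 0.048279964129099184
short 0.00021143200981163214 0.039607314232993955
```

View pics/t5.png

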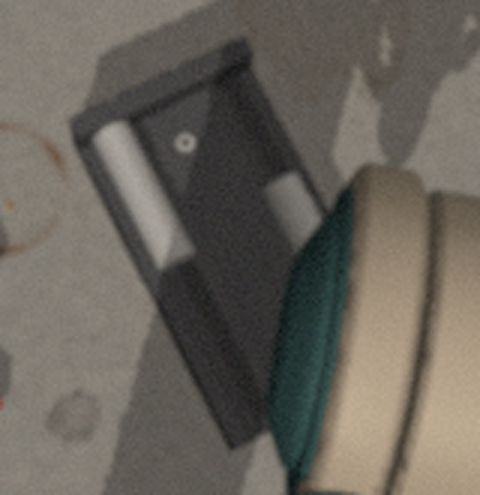

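The rod is seated. Rod plus stop measures 103.6 mm against the expected 104 mm with no gap, the rod top is at 48 mm, and the short rod hasn't moved.

```bash
python3 -c "
from rig import manip
print(manip.sign_off())"
```

```text
the job is handed in; nothing more can be done
None
```

The longer pin gauge now rests against the end stop, still down in its groove; the shorter one was not touched, the arm is clear, and the job is handed in.

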